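# Level a display module in its rework frame and lock it

## Task

The display module in the rework frame on the office table stands tilted. Turn it about its long axis until it lies level, then lock it by turning the bar-shaped knob on top of the frame clockwise as far as it goes. Leave the round clamp screw on the frame's other post as it is set.

Things in the scene. Friction and masses are not known exactly. Their poses are not given: they have to be found in the camera images.
- frame: Rework frame, heavy and fixed; origin under its centre on the table. Axes as axle. 250 mm along y, 136 mm along x, an aluminium post (44 x 18 mm, top 118 mm above the table) 115 mm out at each end along y. On top of one post, either one, sits the lock knob; on the other the round clamp screw (black, 34 mm across, top 150 mm above the table).
- axle (a point): Middle of the frame's axle, 95 mm above the table. y: along the axle (the module's long axis); x: level, from the robot's side to the far side; z up; does not tilt with the module. The display module sits in an aluminium carrier 190 mm along y, 126 mm across, 10 mm thick, centred on the axle; its two long rails are 12 mm wide, centre lines 57 mm from the axle. Metal back on top.
- display (a joint): Tilt of the module about the axle, rad. 0 = level; positive = the long edge on the robot's side (-x of axle) is up, the far edge down. Starts at 0.45 to 0.8. Balanced; friction 0.15 N m (3 N at a rail) holds it where it is left. No stop at level: range -1.2 to 1.2. The raised rail can be pressed down from above.
- lock_grip (a point): Grip point of the lock knob, a black bar 60 mm long, 12 mm thick and 30 mm tall that turns about a vertical axis. On that axis, 154 mm above the table, 12 mm below the bar's top and 18 mm above its underside; below the bar a 12 mm stem, 12 mm long, stands on a cap 36 mm across. y axis along the bar, x across its thickness; both turn with it.
- lock_knob (a joint): Turn of the lock knob, rad, growing clockwise seen from above. 0 = unlocked, the bar in line with the axle; 1.25 = its stop, locked, the bar nearly across the axle. Starts at 0 to 0.12 and stays where it is left (friction 0.05 N m).
- clamp_screw (a joint): Turn of the round clamp screw on the other post, rad; 0 at the start. To be left as it is set.

How it is judged (in metres and radians):
On the way, in this order (a step that is already met when the one before it is completed fails the run):
1. the display module is level while the lock knob is still unlocked (value of joint display between -0.2 and 0.2 rad and value of joint lock_knob below 0.5 rad), for 0.2 s.
2. the lock knob is turned clockwise to its stop with the module level (value of joint display between -0.2 and 0.2 rad and value of joint lock_knob above 1.05 rad), for 0.2 s.
At the end, for the whole second after the job is handed in: The display module is at rest within 0.2 rad (11 degrees) of level, the lock knob is turned to 1.05 rad or more (its stop is at 1.25), and the clamp screw is within 0.35 rad of its start (all of step 2 and velocity of joint display between -0.1 and 0.1 rad/s and value of joint clamp_screw between -0.35 and 0.35 rad); the robot touches nothing.
It fails at once if the round clamp screw is turned by more than 0.35 rad (value of joint clamp_screw above 0.35 rad or value of joint clamp_screw below -0.35 rad).
It also fails if it takes over 43 s, if anything falls off the work surface, if the arm or the gripper's body presses on something with over 40 N, if the wrist force passes 120 N, or if a joint passes its speed limit or range.

## Robot

A 6-joint arm with a two-finger parallel gripper is mounted at the origin on the work surface. World frame = base frame: x ahead of the robot, y to its left, z up, the work surface at z = 0. Lengths are in mm, angles in degrees, forces in N, time in s.
With the tool pointing down it reaches from about 250 to 775 mm from the base axis. Payload 8.9 kg.
Tool frame: the origin (TCP) lies between the finger pads; the fingertips stand 19 mm ahead of it and the grasp point (between the pads) is the TCP; z points along the fingers, y is the line along which they close (so a half turn about z gives the same grasp; the last joint's range is limited). The gripper opens to 85 mm and grips with 20 to 120 N. Pads are 22 mm wide; open, the fingers measure 114 mm over their backs; the gripper's body (76 mm by 85 mm) begins 54 mm behind the grasp point. The pads swing forward as they close: fully open they stand 13 mm farther back than shut.
Start: joints at [-79.429, 16.656, -8.789, 64.555, 0, 82.019], TCP at [167.042, -497.716, 250.305] pointing down, gripper open.
Joint ranges: [-144.48, 144.48], [-52.06, 99.96], [-74.48, 78.29], [-112.23, 115.85], [-86.99, 84.42], [-180, 180]. Speed limits (degrees/s): [127.2, 127.2, 159.86, 180, 180, 180].

## Interface

Orientations are given as [roll, pitch, yaw] about the fixed x, y, z axes, in that order (R = Rz(yaw) Ry(pitch) Rx(roll)).
In Python, from cell import observe, cams, env gives the robot as it stands. The module is installed in compiled form; this text tells all that it offers.
- The arm moves only by the shell command python3 -m pendant 'ROWS' [OPENING]. ROWS is JSON, a list that holds one entry, the list of rows, each a list of 4 numbers: the shift along the tool's x, y, z in mm, then the turn about the tool's z in degrees. A call has 1 to 10 rows; each row is the pose to reach, as a shift and turn from the pose commanded when the call began, along the tool's axes at that moment; what a row does not reach only later rows make up. A row lasts 1/12 s, in which the tool goes at most 41.7 mm and 7.16 degrees, less where a joint would pass 70% of its speed; a pose out of reach is approached as far as the arm can. A call with a gripper value outside its range is refused whole. OPENING is the opening, from 0 (shut) to 1 (fully open), set as the call begins (- or left out, the last holds). The fingers move at their own pace and stop on an object; the grip force is fixed at half the most. Time passes only in rows, so rows that repeat a pose let the fingers close. It gives the time, the measured TCP pose, the force, the opening and the grip force at its end, in the units of the state.
- observe(): the state, without advancing time (a new reading comes with each control period).
- cams.grab_frame(name): name is "scene" or "top"; returns a dict with "frame" (420x560x3 uint8, red, green, blue), "fovy" (degrees; the focal length in pixels is half the picture's height over the tangent of half this angle, whatever the lens; pixels are square), "cx", "cy" (the principal point, pixels), "k1" (the pictures are not rectified: a ray, as slopes to the right and down, at radius r is drawn at 1 + k1 r^2 times it, then the intrinsics apply), "position" and "rotation" of the camera in the world. Camera axes: x right, y up, looking along -z (the intrinsics and any distortion apply to the point x, -y, -z); pixel columns grow to the right and rows downward; lengths in mm; the calibration is good to about 2 mm. A picture is of the moment at which its call begins. There is no depth.
- env.job_done(): hands the job in; it is judged then, once.
The state is a dict: "t": time; "joint_pos": joint angles; "qd": joint speeds; "effort": joint torques, N m; "eef_pos": TCP position; "ee_rot": TCP orientation; "force": force on the tool from outside, world axes, zero at the start; "ft_torque": the same for the moment, N m; "grip_width": finger opening in mm; "gripper_force": force on a finger pad.
Only numpy, scipy, OpenCV 4.12 (cv2) and the standard library are available. Lean on these libraries where they do the work, as an engineer would, in place of code of your own. Each camera call takes 0.05 s, during which the arm holds its last target. There are 200 camera calls.

## Working session

There is one attempt and no reset: what is moved stays moved. The work goes in short steps, Python scripts to look and compute and a shell command to move; the robot and the scene stay as the last step left them, time stands still between calls to the robot, and variables do not carry over. Pictures are saved under pics/ and viewed, at most 10 in all, crops included, and the job is handed in when it is done.

```bash
mkdir -p pics; cat > h.py <<'E'
import numpy as np, cv2
from cell import observe, cams, env
def grab(n,f):
    c=cams.grab_frame(n); cv2.imwrite('pics/'+f+'.png',c['frame'][:,:,::-1])
    np.save('pics/'+f+'.npy',c,allow_pickle=True); return c
def load(f): return np.load('pics/'+f+'.npy',allow_pickle=True).item()
def K(c):
    f=c['frame'].shape[0]/2/np.tan(np.radians(c['fovy'])/2)
    return np.array([[f,0,c['cx']],[0,f,c['cy']],[0,0,1.]]),np.array([c['k1'],0,0,0,0.])
def ray(c,p):
    k,d=K(c); u=cv2.undistortPoints(np.array([[p]],float),k,d)[0,0]
    return np.array(c['position']),np.array(c['rotation'])@np.array([u[0],-u[1],-1])
def onz(c,p,z):
    o,r=ray(c,p); return o+r*(z-o[2])/r[2]
def proj(c,P):
    k,d=K(c); q=np.array(c['rotation']).T@(np.array(P,float)-np.array(c['position']))
    q=np.array([q[0],-q[1],-q[2]]); return cv2.projectPoints(q[None],np.zeros(3),np.zeros(3),k,d)[0][0,0]
E
python3 - <<'E'
from h import *
for n in('scene','top'):
    c=grab(n,n+'0'); print(n,{k:np.round(v,3).tolist() for k,v in c.items() if k!='frame'})
print(observe())
a=cv2.imread('pics/scene0.png');b=cv2.imread('pics/top0.png')
E
```

```text
scene {'fovy': 51.985, 'cx': 281.673, 'cy': 211.711, 'k1': 0.014, 'position': [1054.054, 248.589, 496.843], 'rotation': [55.911, -1.371, 117.104]}
top {'fovy': 46.184, 'cx': 275.347, 'cy': 215.611, 'k1': -0.174, 'position': [515.101, 35.69, 769.381], 'rotation': [4.25, -1.386, -90.515]}
{'t': 0.1, 'joint_pos': array([-7.94279219e+01,  1.66887051e+01, -8.82696476e+00,  6.45543028e+01,
        8.76946928e-04,  8.20195194e+01]), 'qd': array([ 0.0174058 , -0.07208987,  0.07445958, -0.04537869,  0.07072481,
       -0.06856272]), 'effort': array([ 2.21973991e-03, -5.37978423e+01,  3.31918037e+01,  9.36859375e-03,
       -1.12121365e-04, -7.90071795e-06]), 'eef_pos': array([ 166.98794987, -497.3428301 ,  249.76103925]), 'ee_rot': array([-1.79930827e+02, -1.05831543e-02,  1.85525518e+01]), 'force': array([ 0.77909508, -0.12638846, -0.50202479]), 'ft_torque': array([-0.02029368, -0.02098645,  0.0130694 ]), 'gripper_force': 0.0, 'grip_width': 85.53223770115333}
```

View pics/scene0.png

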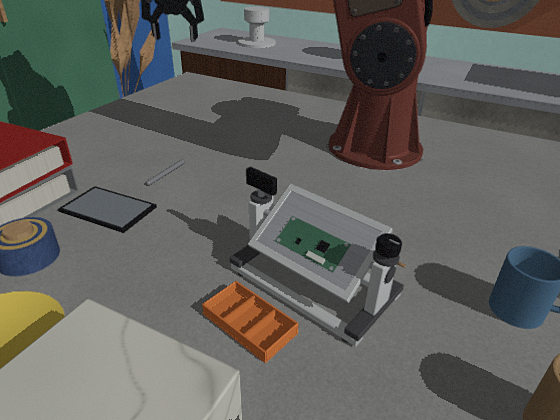

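View pics/top0.png

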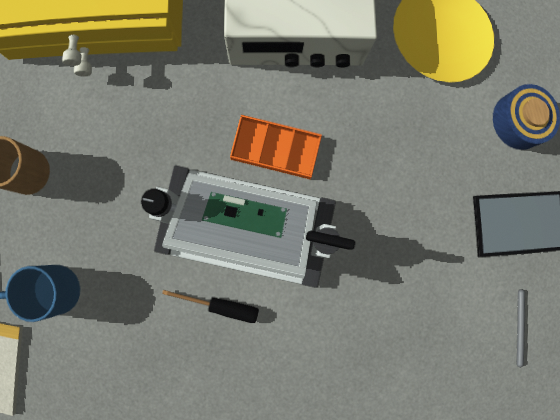

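The scene view shows the lock bar at (262,181) and the round clamp screw at (388,246). In the top view the lock bar is at (331,241), the screw at (155,202), and the module lies between them. The robot's side is at the bottom of the top view. The lock knob sits on the -y post.

```bash
sed -i "s/np.array(c\['rotation'\])/Rm(c)/g; s/^def K(c)/from scipy.spatial.transform import Rotation as Rr\ndef Rm(c): return Rr.from_euler('xyz',c['rotation'],degrees=True).as_matrix()\ndef K(c)/" h.py
python3 - <<'E'
from h import *
T=load('top0');S=load('scene0')
def blob(c,box):
    x0,y0,x1,y1=box; m=(c['frame'].max(2)<50).astype(np.uint8); z=np.zeros_like(m); z[y0:y1,x0:x1]=m[y0:y1,x0:x1]
    n,l,s,ce=cv2.connectedComponentsWithStats(z); i=1+s[1:,4].argmax()
    mm=(l==i).astype(np.uint8); print(s[i],ce[i]); return mm
k=blob(T,(300,225,360,255)); r=cv2.minAreaRect(cv2.findNonZero(k)); print(r)
ys,xs=np.nonzero(k); p=np.c_[xs,ys]
b=cv2.boxPoints(r); print([onz(T,q,166).round(1).tolist() for q in b])
ks=blob(S,(235,160,285,200)); rs=cv2.minAreaRect(cv2.findNonZero(ks)); print(rs,cv2.boxPoints(rs).tolist())
s=blob(T,(135,180,175,220)); rc=cv2.minEnclosingCircle(cv2.findNonZero(s)); print(rc,onz(T,rc[0],150))
# triangulate bar centre & screw
def tri(a,b):
    o1,d1=ray(T,a);o2,d2=ray(S,b);A=np.c_[d1,-d2];t=np.linalg.lstsq(A,o2-o1,rcond=None)[0]
    P,Q=o1+t[0]*d1,o2+t[1]*d2; return ((P+Q)/2).round(1),np.linalg.norm(P-Q).round(1)
print(tri(r[0],rs[0]))
# carrier far bottom corners etc
a=cv2.resize(T['frame'][150:300,120:370],None,fx=3.2,fy=3.2,interpolation=cv2.INTER_CUBIC);cv2.imwrite('pics/tc.png',a[:,:,::-1])
E
```

```text
[306 225  49  30 579] [328.81865285 239.73229706]
((329.7484130859375, 237.38711547851562), (28.323806762695312, 47.30879592895508), 83.21102905273438)
[[546.6, -15.2, 166.0], [553.0, -73.6, 166.0], [518.2, -77.2, 166.0], [512.0, -18.8, 166.0]]
[246 167  31  29 566] [261.19787986 180.72261484]
((261.0000305175781, 180.50001525878906), (36.98750305175781, 17.53278350830078), 25.559967041015625) [[240.53387451171875, 180.4292449951172], [248.0985107421875, 164.61231994628906], [281.4661865234375, 180.57078552246094], [273.90155029296875, 196.38771057128906]]
[141 189  31  27 592] [156.5152027  202.15878378]
((156.03846740722656, 202.26922607421875), 15.092024803161621) [579.08676119 171.68434226 150.        ]
(array([532.5, -47.2, 151.2]), np.float64(1.8))
```

View pics/tc.png

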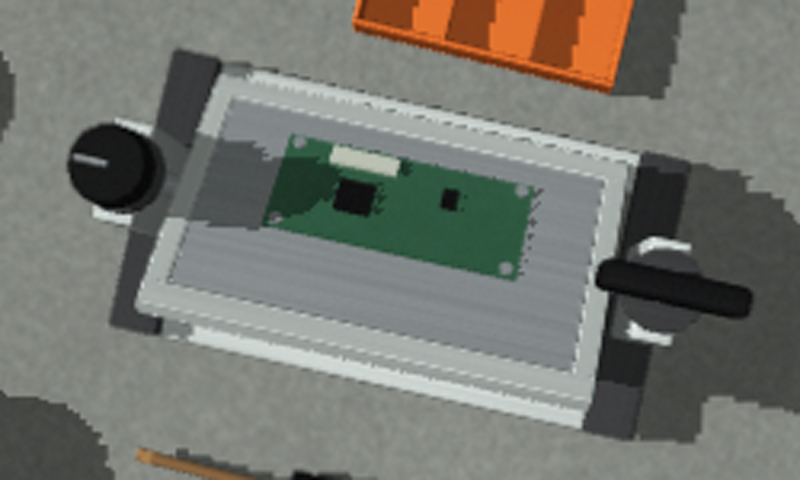

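The crop shows the lock bar from (597,272) to (752,300) and the screw top at about (110,165). The raised carrier edge on the robot's side runs from (140,305) to (590,393).

```bash
python3 - <<'E'
from h import *
T=load('top0');S=load('scene0')
cr=lambda x,y:(120+x/3.2-.34,150+y/3.2-.34)
e=[onz(T,cr(*q),166) for q in((597,272),(752,300))]; L=(e[0]+e[1])/2; d=e[0]-e[1]
sc=onz(T,cr(110,165),150)
print('bar',e,np.linalg.norm(d),'L',L,'yaw of bar y',np.degrees(np.arctan2(d[1],d[0])))
v=sc-L; print('screw',sc,np.linalg.norm(v[:2]),'axle yaw',np.degrees(np.arctan2(v[1],v[0])), 'mid',(sc+L)/2)
m=(sc+L)/2; a=v[:2]/np.linalg.norm(v[:2]); x=np.array([a[1],-a[0]])
for t in np.radians([25,35,45]):
  for s in(-1,1):
    for h in (-63,63):
      P=np.r_[m[:2]+95*s*a+x*(h*np.cos(t)+5*np.sin(t)),95-h*np.sin(t)+5*np.cos(t)]
      p=proj(T,P);print(np.degrees(t).round(),s,h,'crop',((p+.34-[120,150])*3.2).round(),'scene',proj(S,P).round())
o=observe();print(o['eef_pos'],o['ee_rot'])
a=cv2.resize(S['frame'][150:350,220:420],None,fx=3,fy=3,interpolation=cv2.INTER_CUBIC);cv2.imwrite('pics/sc.png',a[:,:,::-1])
E
```

```text
bar [array([536.08695004, -17.0380333 , 166.        ]), array([524.69785639, -76.96448562, 166.        ])] 60.99910770688508 L [530.39240322 -47.00125946 166.        ] yaw of bar y 79.23920208904066
screw [580.44656395 174.28574191 150.        ] 226.87740298098475 axle yaw 77.25442762668195 mid [555.41948358  63.64224123 158.        ]
25.0 -1 -63 crop [590. 411.] scene [291. 184.]
25.0 -1 63 crop [633. 153.] scene [245. 240.]
25.0 1 -63 crop [136. 311.] scene [392. 229.]
25.0 1 63 crop [218.  63.] scene [346. 297.]
35.0 -1 -63 crop [595. 397.] scene [289. 181.]
35.0 -1 63 crop [629. 166.] scene [247. 244.]
35.0 1 -63 crop [135. 296.] scene [391. 225.]
35.0 1 63 crop [219.  77.] scene [347. 300.]
45.0 -1 -63 crop [601. 379.] scene [286. 179.]
45.0 -1 63 crop [624. 181.] scene [250. 246.]
45.0 1 -63 crop [135. 276.] scene [389. 223.]
45.0 1 63 crop [219.  93.] scene [349. 302.]
[ 166.98794987 -497.3428301   249.76103925] [-1.79930827e+02 -1.05831543e-02  1.85525518e+01]
```

View pics/sc.png

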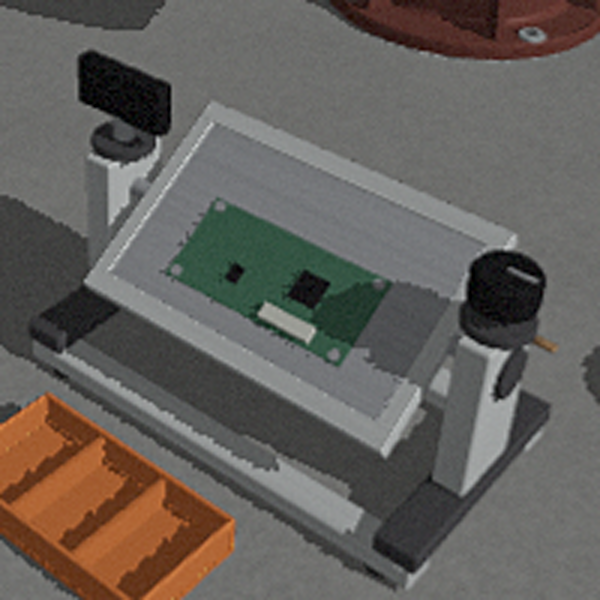

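Measured so far:
- Bar centre is at about (531,-47), 61 mm long (60 given), triangulated at z 151 (154 given).
- The screw is 227 mm away from it (230 given).
- Axle yaw is about 77.3° and the axle middle about (555.5,64).
- Tilt is about 27°, since the corners match both views.

I'll press the raised rail at about (503,76) with the gripper shut, going there at safe height.

```bash
python3 -m pendant '[[[25,-22,0,0],[50,-44,0,0],[75,-66,0,0],[100,-88,0,0],[125,-110,0,0],[150,-131,0,0],[175,-153,0,0],[200,-175,0,0],[225,-196,0,0],[250,-218,0,0]]]' 0
python3 -m pendant '[[[25,-22,0,0],[50,-44,0,0],[75,-66,0,0],[100,-88,0,0],[125,-110,0,0],[150,-131,0,0],[175,-153,0,0],[200,-175,0,0],[225,-196,0,0],[250,-218,0,0]]]'
python3 -m pendant '[[[0,0,0,-7],[0,0,0,-14],[0,0,0,-21],[0,0,0,-28],[0,0,0,-35],[0,0,0,-42],[0,0,0,-49],[0,0,0,-56],[0,0,0,-60.5],[0,0,0,-60.5]]]'
```

```text
t: 0.93
eef_pos: [335.1, -210.0, 250.2]
ee_rot: [-180.0, 0.0, 18.5]
force: [0.3, 0.0, -0.8]
grip_width: 0.1
gripper_force: 0.0
t: 1.77
eef_pos: [502.7, 76.4, 250.1]
ee_rot: [-180.0, 0.0, 18.6]
force: [1.1, 0.2, -0.4]
grip_width: 0.1
gripper_force: 0.0
t: 2.6
eef_pos: [502.1, 74.7, 250.0]
ee_rot: [-180.0, 0.0, 79.3]
force: [0.2, -0.2, -0.3]
grip_width: 0.2
gripper_force: 0.0
```

```bash
python3 -m pendant '[[[0,0,20,0],[0,0,40,0],[0,0,60,0],[0,0,75,0],[0,0,85,0],[0,0,90,0],[0,0,95,0],[0,0,98,0],[0,0,101,0],[0,0,104,0]]]'
python3 -m pendant '[[[0,0,3,0],[0,0,6,0],[0,0,9,0],[0,0,12,0],[0,0,15,0],[0,0,18,0],[0,0,21,0],[0,0,24,0],[0,0,26,0],[0,0,26,0]]]'
python3 - <<'E'
from h import *
grab('scene','scene1');c=load('scene1')
cv2.imwrite('pics/sc1.png',cv2.resize(c['frame'][130:350,200:440],None,fx=2.7,fy=2.7)[:,:,::-1])
E
```

```text
t: 3.43
eef_pos: [502.1, 74.9, 146.8]
ee_rot: [-180.0, -0.0, 79.0]
force: [-4.3, -0.7, 5.2]
grip_width: -0.0
gripper_force: 2.7
t: 4.27
eef_pos: [502.3, 74.7, 119.8]
ee_rot: [-180.0, 0.0, 79.1]
force: [1.0, -0.2, -0.1]
grip_width: 0.3
gripper_force: 0.0
```

View pics/sc1.png

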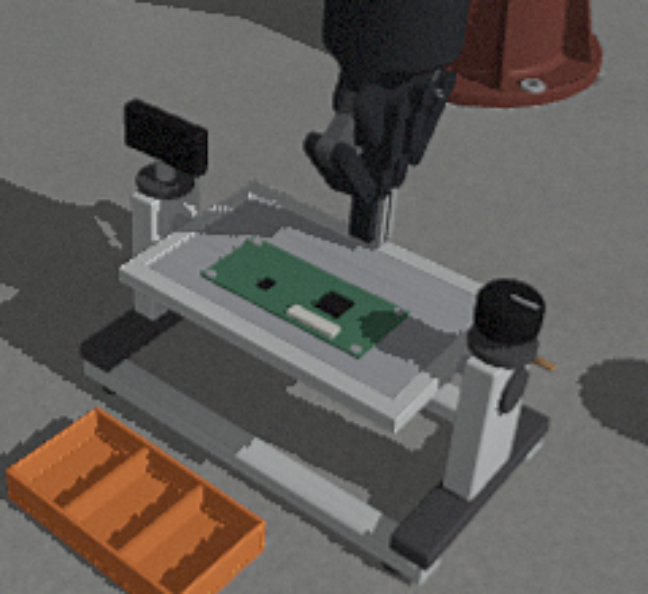

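The module now looks near level. In the crop the far top corners are at about (122,268) and (398,415), and the back-left corner is at (252,185). I'll compare these with the expected level corners.

```bash
python3 - <<'E'
from h import *
S=load('scene1');m=np.array([555.5,63.8]);y=np.radians(77.3);a=np.array([np.cos(y),np.sin(y)]);x=np.array([a[1],-a[0]])
for t in np.radians([-10,-5,0,5,10]):
  print(np.degrees(t).round(),[((proj(S,np.r_[m+95*s*a+x*(h*np.cos(t)+5*np.sin(t)),95-h*np.sin(t)+5*np.cos(t)])-[200,130])*2.7).round().tolist() for s in(-1,1) for h in(-63,63)])
E
python3 -m pendant '[[[0,0,-15,0],[0,0,-35,0],[0,0,-60,0],[0,0,-90,0],[0,0,-90,0]]]' 1
python3 - <<'E'
from h import *
c=grab('scene','scene2')
grab('top','top2')
cv2.imwrite('pics/sc2.png',cv2.resize(c['frame'][130:350,200:440],None,fx=2.7,fy=2.7)[:,:,::-1])
E
```

```text
-10.0 [[252.0, 192.0], [118.0, 247.0], [514.0, 313.0], [400.0, 398.0]]
-5.0 [[252.0, 184.0], [117.0, 255.0], [516.0, 305.0], [397.0, 407.0]]
0.0 [[252.0, 177.0], [116.0, 263.0], [518.0, 298.0], [396.0, 416.0]]
5.0 [[252.0, 170.0], [116.0, 271.0], [519.0, 290.0], [394.0, 424.0]]
10.0 [[251.0, 164.0], [117.0, 279.0], [519.0, 284.0], [393.0, 432.0]]
t: 4.73
eef_pos: [505.3, 74.7, 215.3]
ee_rot: [179.6, -0.1, 79.1]
force: [1.0, 0.8, 0.7]
grip_width: 60.3
gripper_force: 0.0
```

View pics/sc2.png

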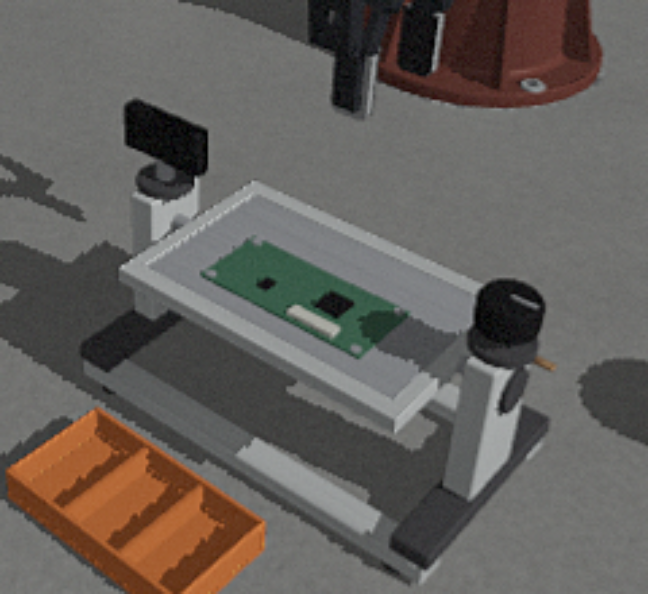

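The far-left and back-left corners are 136 columns and 85 rows apart, against 136 and 86 expected for level. The module stayed level after release. Next, over the lock bar.

```bash
python3 -m pendant '[[[-15,7,0,0],[-35,16,0,0],[-57,26,0,0],[-80,36,0,0],[-100,45,0,0],[-114,51,0,0],[-114,51,0,0],[-114,51,0,0],[-114,51,0,0]]]' 1
python3 - <<'E'
from h import *
c=grab('scene','scene3');o=observe();print(o['eef_pos'],o['ee_rot'],o['joint_pos'])
d=np.array([531,-47.5])-o['eef_pos'][:2];p=np.radians(o['ee_rot'][2]);print('tool',d@[np.cos(p),np.sin(p)],d@[np.sin(p),-np.cos(p)])
E
```

```text
t: 5.58
eef_pos: [530.1, -46.3, 209.4]
ee_rot: [-179.9, -0.0, 79.1]
force: [0.4, 0.5, -0.2]
grip_width: 85.5
gripper_force: 0.0
[530.21940863 -46.11363072 209.68819796] [-1.79929458e+02 -1.45364329e-02  7.90814591e+01] [-1.28503206e+01  1.89910665e+01 -1.17867070e+01  5.92932181e+01
  1.21502330e-02  8.80682039e+01]
tool -1.2134181788830107 1.0290573224421038
```

```bash
python3 -m pendant '[[[-1,1,8,0],[-1,1,18,0],[-1,1,28,0],[-1,1,38,0],[-1,1,46,0],[-1,1,52,0],[-1,1,55,0],[-1,1,55,0]]]' 1
python3 -m pendant '[[[0,0,0,0],[0,0,0,0],[0,0,0,0],[0,0,0,0],[0,0,0,0],[0,0,0,0],[0,0,0,0],[0,0,0,0],[0,0,0,0],[0,0,0,0]]]' 0
python3 - <<'E'
from h import *
c=grab('scene','scene4')
cv2.imwrite('pics/sc4.png',cv2.resize(c['frame'][100:320,200:440],None,fx=2.7,fy=2.7)[:,:,::-1])
E
```

```text
t: 6.3
eef_pos: [531.1, -48.0, 154.5]
ee_rot: [-179.9, -0.0, 79.0]
force: [0.2, -0.4, -0.1]
grip_width: 85.5
gripper_force: 0.0
t: 7.13
eef_pos: [531.3, -48.0, 155.6]
ee_rot: [-180.0, -0.0, 79.0]
force: [-3.1, 0.2, 5.5]
grip_width: 10.9
gripper_force: 58.6
```

View pics/sc4.png

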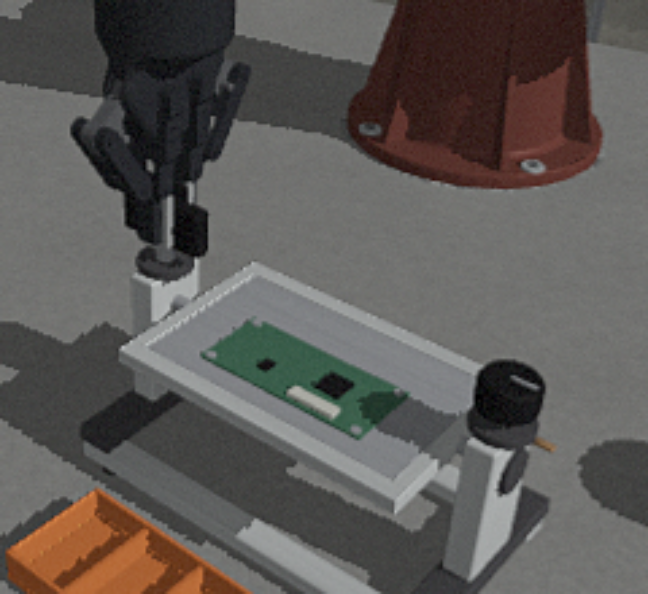

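The picture shows the bar at (190,230) held between the pads, with the fingertips clear of the cap. Grip width is about 11 mm and side forces are small. I'll turn clockwise, which is positive about tool z.

```bash
python3 -m pendant '[[[0,0,0,5],[0,0,0,10],[0,0,0,15],[0,0,0,20],[0,0,0,25],[0,0,0,30],[0,0,0,35],[0,0,0,35]]]'
python3 -m pendant '[[[0,0,0,5],[0,0,0,10],[0,0,0,15],[0,0,0,20],[0,0,0,25],[0,0,0,30],[0,0,0,34],[0,0,0,34],[0,0,0,34]]]'
python3 -c "
from h import *
o=observe();print(o['ft_torque'],o['force'],o['ee_rot'],o['joint_pos'])"
```

```text
t: 7.85
eef_pos: [531.6, -48.2, 155.6]
ee_rot: [180.0, 0.0, 43.8]
force: [-2.7, -0.5, 4.5]
grip_width: 11.1
gripper_force: 58.5
t: 8.6
eef_pos: [531.7, -48.5, 155.6]
ee_rot: [179.9, -0.0, 10.3]
force: [-1.8, -2.9, 5.1]
grip_width: 11.2
gripper_force: 58.6
[-0.59911487  0.38150749 -0.03798204] [-1.78767765 -2.93021302  5.11635984] [ 1.79940794e+02 -1.77741853e-02  1.02923556e+01] [-1.30331673e+01  2.17296370e+01 -1.64782224e+01  5.17523764e+01
 -4.73289604e-02  1.56674470e+02]
```

```bash
python3 -m pendant '[[[0,0,0,1],[0,0,0,2],[0,0,0,3],[0,0,0,4],[0,0,0,5],[0,0,0,5],[0,0,0,5]]]'
python3 -c "
from h import *
o=observe();print(o['ft_torque'],o['ee_rot'])"
python3 -m pendant '[[[0,0,0,0],[0,0,0,0],[0,0,0,0],[0,0,0,0],[0,0,0,0],[0,0,0,0],[0,0,0,0],[0,0,0,0]]]' 1
python3 -m pendant '[[[0,0,-8,0],[0,0,-20,0],[0,0,-40,0],[0,0,-65,0],[0,0,-90,0],[0,0,-110,0],[0,0,-110,0],[0,0,-110,0]]]'
python3 - <<'E'
from h import *
c=grab('scene','scene5')
cv2.imwrite('pics/sc5.png',cv2.resize(c['frame'][100:320,200:440],None,fx=2.7,fy=2.7)[:,:,::-1])
E
```

```text
t: 9.18
eef_pos: [531.8, -48.5, 155.6]
ee_rot: [179.9, -0.0, 5.3]
force: [-1.3, -3.5, 5.3]
grip_width: 11.4
gripper_force: 58.9
[-0.70664713  0.28283009  0.31818684] [ 1.79940036e+02 -3.26381827e-02  5.30423041e+00]
t: 9.85
eef_pos: [531.5, -48.0, 155.3]
ee_rot: [-180.0, 0.0, 5.1]
force: [-0.0, -0.2, 0.1]
grip_width: 85.6
gripper_force: 0.0
t: 10.52
eef_pos: [532.2, -48.2, 266.7]
ee_rot: [180.0, -0.1, 5.1]
force: [-0.1, 1.1, -0.3]
grip_width: 85.6
gripper_force: 0.0
```

View pics/sc5.png

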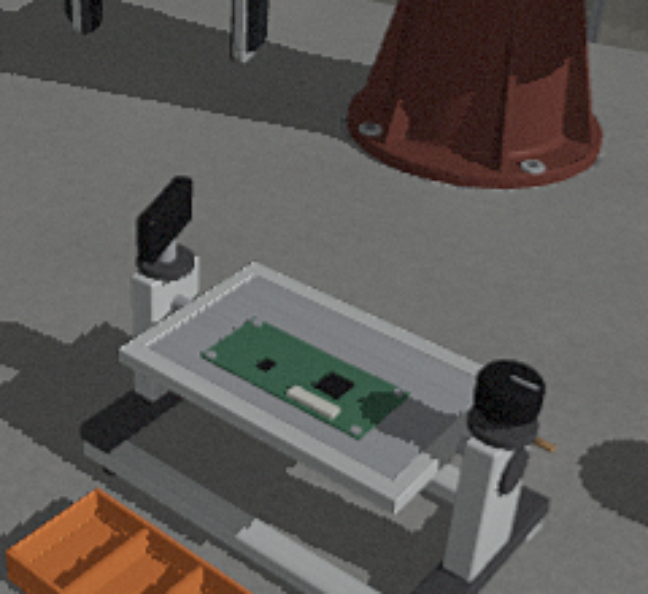

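The bar at (165,220) now stands across the axle. The wrist moment rose at 72° of turn, so it reached its stop. The module is still level, the screw's mark has not moved, and the gripper is clear.

```bash
python3 -c "
from h import *
print(env.job_done())"
```

```text
the job is handed in; nothing more can be done
None
```

I pressed the module level, turned the lock knob clockwise to its stop, left the clamp screw as it was, and handed the job in after about 10.6 s; the hand-in call did not say whether it passed.

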